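# Find the spacer that packs the spring clamp

### The arm

A 6-joint arm with a two-finger parallel gripper is mounted at the origin on the work surface. World frame = base frame: x ahead of the robot, y to its left, z up, the work surface at z = 0. Lengths are in m, angles in rad, forces in N, time in s.
With the tool pointing down it reaches from about 0.35 to 0.975 m from the base axis. Payload 4.9 kg.
Tool frame: the origin (TCP) lies midway between the tips of the shut fingers; the grasp point (between the pads) lies ctrl.tcp_to_grasp behind it (ctrl.tcp_to_grasp is the distance from the TCP to the grasp point, in m); z points along the fingers, y is the direction in which the jaws open and shut (so a half turn about z gives the same grasp; the last joint's range is limited). The gripper opens to 85 mm and grips with 20 to 120 N. Pads are 22 mm wide; open, the fingers measure 114 mm over their backs; the gripper's body (76 mm by 85 mm) begins 54 mm behind the grasp point. The pads swing forward as they close: fully open they stand 13 mm farther back than shut.
Start: joints at [-1.459, 0.053, 1.613, -0, 1.476, -0.119], TCP at [0.143, -0.608, 0.231] pointing down, gripper open.
Joint ranges: [-3.01, 3.01], [-1.01, 2.22], [0.06, 2.58], [-1.02, 4.17], [0.09, 2.62], [-3.14, 3.14]. Speed limits (rad/s): [2.57, 2.57, 3.14, 3.14, 3.14, 3.14].

### API

Orientations are given as a rotation vector (axis times angle).
In Python, from station import ctrl, get_image, calibration, finish_job, models gives the robot as it stands.
- The arm moves only by the shell command python3 -m creep 'ROWS' [FORCE]. ROWS is JSON, a list of rows, each a list of 7 numbers: the opening, from 0 (shut) to 1 (fully open), then the shift along the tool's x, y, z in m, then the turn, a rotation vector about the tool's x, y, z in degrees. A call has 1 to 20 rows; each row shifts and turns the commanded pose from where the row before left it, along the tool's axes as they then stand; what a row does not reach is not made up. A row lasts 1/10 s, in which the tool goes at most 50 mm and 8.59 degrees, less where a joint would pass 70% of its speed; a pose out of reach is approached as far as the arm can. A call with a gripper value outside its range is refused whole. The fingers move at their own pace and stop on an object; FORCE is the grip in N (left out, the last holds). Time passes only in rows, so rows that do not move let the fingers close. It gives the time, the measured TCP pose, the force and the opening at its end, in the units of the state.
- ctrl.get_obs(): the state, without advancing time (a new reading comes with each control period).
- get_image(name): name is "scene" or "top" or "wrist"; returns the picture (400x640x3 uint8, red, green, blue); there is no depth.
- calibration(name): a dict with "mtx" (3x3 intrinsics, pixels), "R" (3x3) and "t" (3): a world point X has camera coordinates R X + t. Camera axes: x right, y down, z forward; pixel columns grow to the right and rows downward; lengths in m; the calibration is good to about 2 mm. A picture is of the moment at which its call begins: read the wrist's pose just before it. calibration takes no time and is no camera call; for the wrist camera it gives the pose at the moment of the call.
- finish_job(): hands the job in, once; it reports no verdict.
Trained networks look in the newest picture that a camera, given by its name, has taken for a name from the list of things; names that differ only in an ending like _2 or _b are one class to them, and where a whole thing is asked for, a point or a joint stands for the part that bears it (a point fixed in the world has none). Each returns a list of dicts, best first, with "conf" (0 to 1); they miss things now and then, are a little off and sometimes report something else, mostly with a low value. They report only what shows in the picture. A call takes as long as a camera call. They do not tell look-alikes from the thing itself.
- models.search_frame(camera, name): "extent" ([left, top, right, bottom] in pixels, round what is visible of it).
The state is a dict: "t": time; "q": joint angles; "dq": joint speeds; "effort": joint torques, N m; "tool_pos": TCP position; "tool_rot": TCP orientation; "contact_force": force on the tool from outside, world axes, zero at the start; "wrist_torque": the same for the moment, N m; "opening": finger opening in m.
Only numpy, scipy, OpenCV 4.12 (cv2) and the standard library are available. Lean on these libraries where they do the work, as an engineer would, in place of code of your own. Each camera call takes 0.05 s, during which the arm holds its last target. There are 200 camera calls.

### The job

The set-up clamp on the jeweller's bench needs packing: try the aluminium spacers from the wooden block in its gap until you find one that goes all the way down to the floor of the gap without being forced and is gripped between the two jaws with no play, the sprung jaw having given way to it. Leave that spacer there, upright and released, put any that are too thick or too loose back in a slot of the wooden block, and do not disturb the other things on the bench.

Things in the scene. Friction and masses are not known exactly. Their poses are not given: they have to be found in the camera images.
- clamp: spring clamp screwed to the bench: dark steel base plate, x = -55 to +135 mm, y = +-42 mm, 8 mm thick, carrying two steel jaws. Origin on the plate's underside below the fixed jaw's face (plane x = 0), z up. The delicate clamp must not take over 40 N from a spacer; one that fits needs up to about 15 N to press in
- gap_floor (a point): point on the floor of the gap (plate top, 8 mm above the clamp's origin), at the foot of the fixed jaw's face, middle of the gap's length. Axes as the clamp. The gap lies at x > 0 from here, is 50 mm long (y), 40 mm deep and open at the top and ends
- gap_mouth (a point): 40 mm above gap_floor, level with both jaws' tops. The sprung jaw (28 x 50 mm) faces the fixed one. Its rest distance, 4.8 to 19.5 mm, differs each time and is not measured. The top 22 mm of its face slope back 11 mm as a lead-in. It yields towards +x only, from about 3.3 N, then 0.15 N per mm, up to a hard stop at 5.6 mm. Behind it, lower, a locked carriage and brass screw
- fixed_jaw: fixed steel jaw of the clamp, 40 mm (x) x 50 mm (y), top at z = 48 mm. Same origin and axes as the clamp: its gripping face is in the plane x = 0, the jaw lies at x < 0. The top 8 mm of the face are bevelled back by 4 mm
- rack: pale wooden block 64 mm (x) x 168 mm (y) x 40 mm high, fixed to the bench, with three equal upright slots in a row along y at y = -52, 0 and +52 mm. Each slot is 24 mm (x) x 36 mm (y), its floor 8 mm above the block's underside. Origin: centre of the underside
- spacer_10: plain aluminium spacer block, 10 mm thick (its x), 30 mm wide (its y), 80 mm tall (its z), 58 g give or take a quarter; stands upright in one of the rack's slots, its x within 0.04 rad of the rack's, top about 88 mm above the bench. Origin: centre of its underside
- spacer_15: plain aluminium spacer block, 15 mm thick (its x), 30 mm wide (its y), 80 mm tall (its z), 87 g give or take a quarter; stands upright in one of the rack's slots, its x within 0.04 rad of the rack's, top about 88 mm above the bench. Origin: centre of its underside
- spacer_20: plain aluminium spacer block, 20 mm thick (its x), 30 mm wide (its y), 80 mm tall (its z), 116 g give or take a quarter; stands upright in one of the rack's slots, its x within 0.04 rad of the rack's, top about 88 mm above the bench. Origin: centre of its underside
- bench_block: round polished steel bench block, a disc 104 mm across and 28 mm thick, lying flat; bystander. Origin: centre of its underside
- pumice_cup: pale hollowed pumice stone, round, 82 mm across, 38 mm high; bystander. Origin: centre of its underside
- copper_rod: short copper rod lying flat, 12 mm thick, 60 mm long; bystander. Origin under its middle
- ring_blank: plain steel finger ring, 24 mm across, 8 mm high, lying flat; bystander. Origin: centre of its underside
- chasing_hammer: small hammer lying flat; bystander. Origin under its middle, x along the handle
- bench_brush: bench brush lying flat; bystander. Origin under its middle, x along the handle
- lead_strip: flat dark metal strip 110 x 50 x 4 mm lying flat; bystander. Origin: centre of its underside
Mind the look-alikes: they are no part of the job. Leave any blue or red look-alike of the clamp alone.

How it is judged:
On the way:
1. a spacer is brought into the mouth of the clamp's gap (((horizontal distance between spacer_10 and clamp below 0.035 m and z of spacer_10 in the frame of clamp below 0.055 m) or (horizontal distance between spacer_15 and clamp below 0.035 m and z of spacer_15 in the frame of clamp below 0.055 m) or (horizontal distance between spacer_20 and clamp below 0.035 m and z of spacer_20 in the frame of clamp below 0.055 m))), for 0.1 s.
At the end, for the whole second after the job is handed in: One spacer upright (0.06 rad) in the gap, underside within 2.5 mm of its floor, within 15 mm of its middle lengthwise, its axis 2 to 15 mm from the fixed face and pressed on that jaw with over 2 N; the other two in rack slots, undersides under 16 mm above the rack's; all at rest (((z of spacer_10 in the frame of clamp below 0.0105 m and x of spacer_10 in the frame of clamp between 0.002 and 0.015 m and y of spacer_10 in the frame of clamp between -0.015 and 0.015 m and angle between spacer_10's own z axis and vertical below 0.06 rad and contact force between spacer_10 and fixed_jaw above 2 N and linear speed of each of spacer_10, spacer_15, spacer_20 below 0.02 m/s and z of each of spacer_15, spacer_20 in the frame of rack below 0.016 m and x of spacer_15 in the frame of rack between -0.03 and 0.03 m and y of spacer_15 in the frame of rack between -0.08 and 0.08 m and x of spacer_20 in the frame of rack between -0.03 and 0.03 m and y of spacer_20 in the frame of rack between -0.08 and 0.08 m) or (z of spacer_15 in the frame of clamp below 0.0105 m and x of spacer_15 in the frame of clamp between 0.002 and 0.015 m and y of spacer_15 in the frame of clamp between -0.015 and 0.015 m and angle between spacer_15's own z axis and vertical below 0.06 rad and contact force between spacer_15 and fixed_jaw above 2 N and linear speed of each of spacer_15, spacer_10, spacer_20 below 0.02 m/s and z of each of spacer_10, spacer_20 in the frame of rack below 0.016 m and x of spacer_10 in the frame of rack between -0.03 and 0.03 m and y of spacer_10 in the frame of rack between -0.08 and 0.08 m and x of spacer_20 in the frame of rack between -0.03 and 0.03 m and y of spacer_20 in the frame of rack between -0.08 and 0.08 m) or (z of spacer_20 in the frame of clamp below 0.0105 m and x of spacer_20 in the frame of clamp between 0.002 and 0.015 m and y of spacer_20 in the frame of clamp between -0.015 and 0.015 m and angle between spacer_20's own z axis and vertical below 0.06 rad and contact force between spacer_20 and fixed_jaw above 2 N and linear speed of each of spacer_20, spacer_10, spacer_15 below 0.02 m/s and z of each of spacer_10, spacer_15 in the frame of rack below 0.016 m and x of spacer_10 in the frame of rack between -0.03 and 0.03 m and y of spacer_10 in the frame of rack between -0.08 and 0.08 m and x of spacer_15 in the frame of rack between -0.03 and 0.03 m and y of spacer_15 in the frame of rack between -0.08 and 0.08 m))); the robot touches nothing.
It fails at once if a spacer is forced against the clamp with more than 40 N (contact force between any of spacer_10, spacer_15, spacer_20 and clamp above 40 N).
It fails at once if the fingers strike or press the clamp with more than 30 N (contact force between the fingers and clamp above 30 N).
It fails at once if another thing on the bench is moved more than 30 mm (distance of any of bench_block, pumice_cup, copper_rod, ring_blank, chasing_hammer, bench_brush, lead_strip from where it was at the start of the episode above 0.03 m).
It also fails if it takes over 72 s, if anything falls off the work surface, if the arm or the gripper's body presses on something with over 40 N, if the wrist force passes 120 N, or if a joint passes its speed limit or range.

## Working session

There is one attempt and no reset: what is moved stays moved. The work goes in short steps, Python scripts to look and compute and a shell command to move; the robot and the scene stay as the last step left them, time stands still between calls to the robot, and variables do not carry over. Pictures are saved under pics/ and viewed, about 8 in all and at most 12, crops included, and the job is handed in when it is done.

```bash
ls; mkdir -p pics
python3 - <<'E'
from station import *
import cv2,numpy as np
o=ctrl.get_obs(); print({k:np.round(v,3).tolist() for k,v in o.items()}, ctrl.tcp_to_grasp)
for c in ("top","scene"):
    im=get_image(c); cv2.imwrite(f"pics/{c}0.png",im[:,:,::-1])
    k=calibration(c); print(c,np.round(k["mtx"],1).tolist(),np.round(k["R"],4).tolist(),np.round(k["t"],4).tolist())
    for n in ("clamp","fixed_jaw","rack","spacer_10","spacer_15","spacer_20"):
        print(n,[(np.round(d["extent"]).tolist(),round(d["conf"],2)) for d in models.search_frame(c,n)][:4])
print(ctrl.get_obs()["t"])
E
```

```text
pics
{'t': 0.0, 'q': [-1.459, 0.053, 1.614, -0.0, 1.476, -0.119], 'dq': [-0.0, -0.001, -0.0, 0.001, -0.001, 0.0], 'effort': [-0.0, -39.368, -37.018, -0.0, 0.007, 0.0], 'tool_pos': [0.143, -0.608, 0.23], 'tool_rot': [-3.119, -0.361, -0.0], 'contact_force': [0.257, -0.525, 1.021], 'wrist_torque': [-0.023, 0.018, 0.026], 'opening': 0.086} 0.0187
top [[379.4, 0.0, 322.2], [0.0, 379.4, 198.3], [0.0, 0.0, 1.0]] [[-0.0135, -0.9999, -0.0005], [-0.9963, 0.0135, -0.0845], [0.0845, -0.0006, -0.9964]] [-0.0136, 0.5411, 1.1162]
clamp [([378.0, 237.0, 405.0, 301.0], 0.92), ([447.0, 191.0, 489.0, 258.0], 0.77), ([345.0, 151.0, 386.0, 218.0], 0.73), ([193.0, 234.0, 228.0, 299.0], 0.66)]
fixed_jaw [([381.0, 283.0, 404.0, 294.0], 0.8), ([195.0, 284.0, 216.0, 295.0], 0.64), ([355.0, 195.0, 374.0, 210.0], 0.6), ([454.0, 234.0, 480.0, 254.0], 0.6)]
rack [([220.0, 198.0, 283.0, 229.0], 0.59)]
spacer_10 [([225.0, 210.0, 241.0, 218.0], 0.71), ([242.0, 204.0, 262.0, 214.0], 0.58), ([257.0, 205.0, 274.0, 213.0], 0.38)]
spacer_15 [([225.0, 210.0, 241.0, 218.0], 0.71), ([242.0, 204.0, 262.0, 214.0], 0.58), ([25
[... 376 characters left out ...]
, ([430.0, 207.0, 492.0, 272.0], 0.95), ([272.0, 132.0, 332.0, 180.0], 0.94), ([227.0, 184.0, 297.0, 236.0], 0.61)]
fixed_jaw [([270.0, 186.0, 293.0, 207.0], 0.89), ([463.0, 205.0, 486.0, 231.0], 0.82), ([228.0, 126.0, 244.0, 147.0], 0.5), ([303.0, 134.0, 324.0, 151.0], 0.49)]
rack [([348.0, 229.0, 420.0, 277.0], 0.93)]
spacer_10 [([396.0, 239.0, 415.0, 262.0], 0.76), ([379.0, 232.0, 393.0, 251.0], 0.51), ([360.0, 219.0, 374.0, 243.0], 0.47)]
spacer_15 [([396.0, 239.0, 415.0, 262.0], 0.76), ([379.0, 232.0, 393.0, 251.0], 0.51), ([360.0, 219.0, 374.0, 243.0], 0.47)]
spacer_20 [([396.0, 239.0, 415.0, 262.0], 0.76), ([379.0, 232.0, 393.0, 251.0], 0.51), ([360.0, 219.0, 374.0, 243.0], 0.47)]
0.7
```

View pics/top0.png

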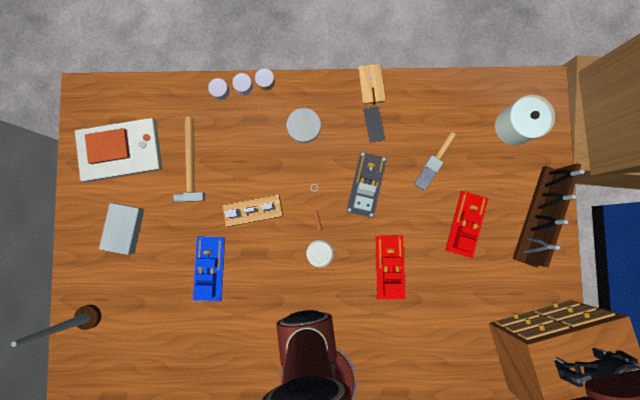

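View pics/scene0.png

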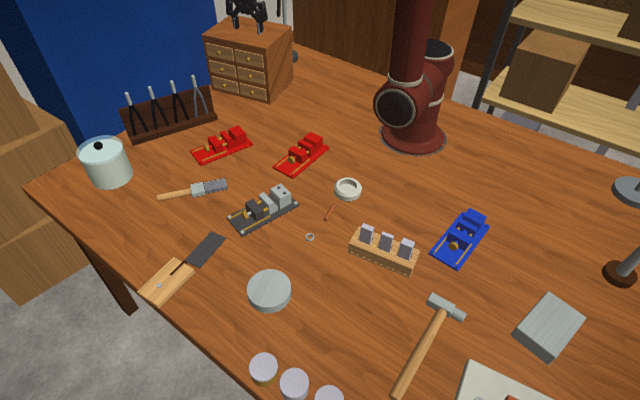

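The top view shows four clamp candidates: grey steel at (366,184), red at (390,267) and (467,224), and blue at (209,268). I choose the grey/dark steel one. The only wooden block with three slots is at (252,210). Next I'll check it in one close crop and work out the positions.

```bash
cat > h.py <<'E'
from station import *
import cv2,numpy as np
from scipy.spatial.transform import Rotation as Ro
def ray(c,uv,z,k=None):
    k=k or calibration(c); R,t=np.array(k["R"]),np.array(k["t"])
    C=-R.T@t; d=R.T@np.linalg.solve(k["mtx"],[uv[0],uv[1],1]); return C+d*(z-C[2])/d[2]
def proj(c,X,k=None):
    k=k or calibration(c); p=np.array(k["mtx"])@(np.array(k["R"])@X+np.array(k["t"])); return p[:2]/p[2]
def obs():
    o=ctrl.get_obs(); print("t",round(o["t"],2),"pos",np.round(o["tool_pos"],4),"R\n",np.round(Ro.from_rotvec(o["tool_rot"]).as_matrix(),3),"F",np.round(o["contact_force"],1),"op",round(o["opening"],4),"q",np.round(o["q"],2)); return o
E
python3 - <<'E'
from h import *
o=obs()
for n,uv,z in (("jaw top",(363,203),.048),("clamp far",(372,155),.008),("clamp near",(361,215),.008),("rack c",(252,210),.04),("s1",(233,214),.088),("s2",(251,209),.088),("s3",(266,209),.088),("cup",(320,253),.03)): print(n,np.round(ray("top",uv,z),3))
k=calibration("wrist");R=np.array(k["R"]);print("cam",np.round(-R.T@k["t"],3),"\n",np.round(R,3),np.round(k["mtx"],1).tolist())
a=cv2.imread("pics/top0.png"); b=cv2.imread("pics/scene0.png")
A=cv2.resize(a[145:225,335:400],None,fx=6,fy=6,interpolation=3); B=cv2.resize(a[185:240,210:295],None,fx=4.7,fy=4.7,interpolation=3)
h=max(A.shape[0],B.shape[0]); P=np.zeros((h,A.shape[1]+B.shape[1],3),np.uint8);P[:A.shape[0],:A.shape[1]]=A;P[:B.shape[0],A.shape[1]:]=B
cv2.imwrite("pics/crop.png",P);print(P.shape)
E
```

```text
t 0.7 pos [ 0.143  -0.6084  0.2313] R
 [[ 0.973  0.229  0.   ]
 [ 0.229 -0.973 -0.   ]
 [ 0.     0.    -1.   ]] F [0.1 0.2 0.1] op 0.0854 q [-1.46  0.05  1.61  0.    1.48 -0.12]
jaw top [ 0.523 -0.14   0.048]
clamp far [ 0.673 -0.176  0.008]
clamp near [ 0.49  -0.138  0.008]
rack c [0.508 0.186 0.04 ]
s1 [0.494 0.231 0.088]
s2 [0.508 0.18  0.088]
s3 [0.507 0.138 0.088]
cup [ 0.378 -0.012  0.03 ]
cam [ 0.213 -0.592  0.374] 
 [[ 0.23  -0.973  0.   ]
 [-0.935 -0.221  0.279]
 [-0.271 -0.065 -0.96 ]] [[283.5, 0.0, 320.2], [0.0, 283.5, 201.1], [0.0, 0.0, 1.0]]
(480, 790, 3)
```

View pics/crop.png

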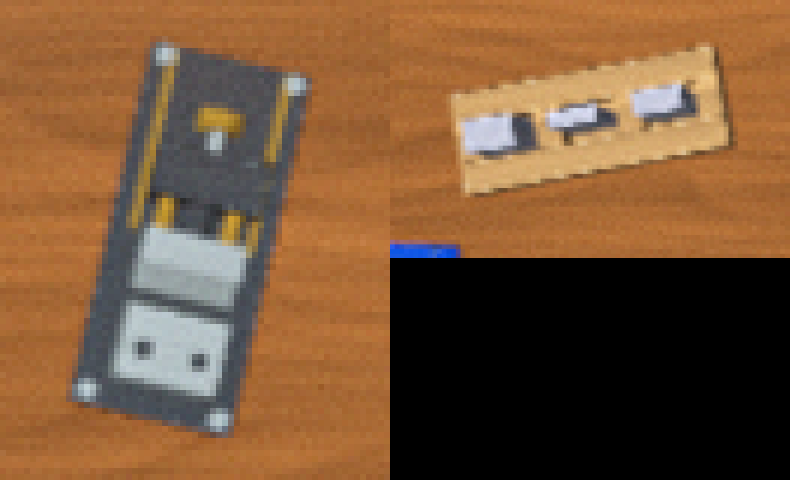

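The crop confirms the grey clamp: fixed jaw at the bottom, sprung jaw with the sloping face above it. The block's spacers look like 20, 10 and 15 mm from left to right. I'll move over the clamp to measure the gap with the wrist camera.

```bash
python3 -m creep '[[1,0.0382,-0.0276,0,0,0,0],[1,0.0382,-0.0276,0,0,0,0],[1,0.0382,-0.0276,0,0,0,0],[1,0.0382,-0.0276,0,0,0,0],[1,0.0382,-0.0276,0,0,0,0],[1,0.0382,-0.0276,0,0,0,0],[1,0.0382,-0.0276,0,0,0,0],[1,0.0382,-0.0276,0,0,0,0],[1,0.0382,-0.0276,0,0,0,0],[1,0.0382,-0.0276,0,0,0,0],[1,0.0382,-0.0276,0,0,0,0],[1,0.0382,-0.0276,0,0,0,0],[1,0.0382,-0.0276,0,0,0,0]]' && python3 -m creep '[[1,0,0,0.01,0,0,-8.1],[1,0,0,0.01,0,0,-8.1],[1,0,0,0.01,0,0,-8.1],[1,0,0,0.01,0,0,-8.1],[1,0,0,0.01,0,0,-8.1],[1,0,0,0.01,0,0,-8.1],[1,0,0,0.01,0,0,-8.1],[1,0,0,0.01,0,0,-8.1],[1,0,0,0,0,0,0]]'
python3 - <<'E'
from h import *
obs(); im=get_image("wrist"); cv2.imwrite("pics/w1.png",im[:,:,::-1])
for n in ("clamp","fixed_jaw","gap_floor"): print(n,[(np.round(d["extent"]).tolist(),round(d["conf"],2)) for d in models.search_frame("wrist",n)][:3])
E
```

```text
t: 2.0
tool_pos: [0.5454, -0.1438, 0.2317]
tool_rot: [3.12, 0.362, 0.001]
contact_force: [0.5, -1.5, 0.5]
opening: 0.085
t: 2.9
tool_pos: [0.5433, -0.1451, 0.1496]
tool_rot: [-2.439, -1.975, 0.002]
contact_force: [-0.3, 0.3, 0.1]
opening: 0.0854
t 2.9 pos [ 0.5433 -0.1451  0.1496] R
 [[ 0.208  0.978 -0.003]
 [ 0.978 -0.208  0.001]
 [ 0.001 -0.003 -1.   ]] F [-0.3  0.3  0.1] op 0.0854 q [-0.39 -0.03  1.84  0.    1.34 -0.18]
clamp [([52.0, 238.0, 246.0, 335.0], 0.77), ([269.0, 148.0, 460.0, 236.0], 0.76)]
fixed_jaw [([53.0, 280.0, 114.0, 333.0], 0.78), ([280.0, 169.0, 327.0, 230.0], 0.72)]
gap_floor [([53.0, 241.0, 245.0, 333.0], 0.79), ([268.0, 147.0, 461.0, 235.0], 0.77)]
```

View pics/w1.png

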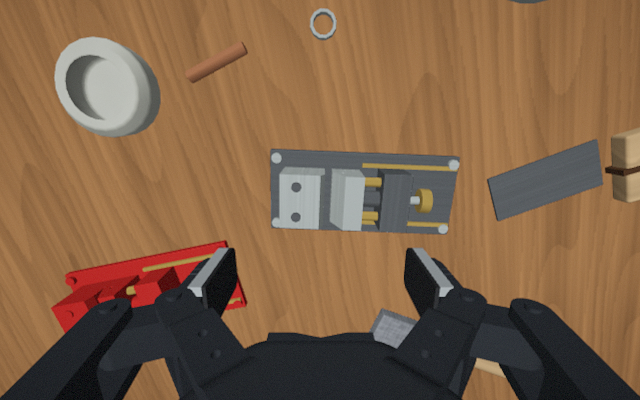

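The wrist view shows the clamp squarely: plate at (270–460, 148–235), fixed jaw at x 280–322, sprung jaw at 332–365. I'll fit its outline and zoom in on the gap.

Run:
```python
from h import *
k=calibration("wrist"); im=cv2.imread("pics/w1.png")
crop=cv2.resize(im[140:242,262:468],None,fx=3.85,fy=3.85,interpolation=cv2.INTER_CUBIC)
cv2.imwrite("pics/w1c.png",crop)
# plate outline: segment non-wood (low saturation) then minAreaRect on plane z=8mm
hsv=cv2.cvtColor(im,cv2.COLOR_BGR2HSV); m=np.zeros(im.shape[:2],np.uint8)
m[140:242,262:468]=((hsv[...,1]<75)*255).astype(np.uint8)[140:242,262:468]
m=cv2.morphologyEx(m,cv2.MORPH_CLOSE,np.ones((9,9)))
c=max(cv2.findContours(m,0,cv2.CHAIN_APPROX_NONE)[0],key=cv2.contourArea)[:,0]
X=np.array([ray("wrist",p+0.0,.008,k)[:2] for p in c])
b=cv2.minAreaRect((X*1000).astype(np.float32)); print("rect(mm)",b,cv2.boundingRect(c))
print(np.round(cv2.boxPoints(b),1).tolist())
```

```text
rect(mm) ((588.1807250976562, -158.50341796875), (85.10740661621094, 192.02235412597656), 75.72864532470703) (270, 149, 190, 85)
[[484.6000061035156, -176.10000610351562], [670.7000122070312, -223.39999389648438], [691.7000122070312, -140.89999389648438], [505.6000061035156, -93.5999984741211]]
```

View pics/w1c.png

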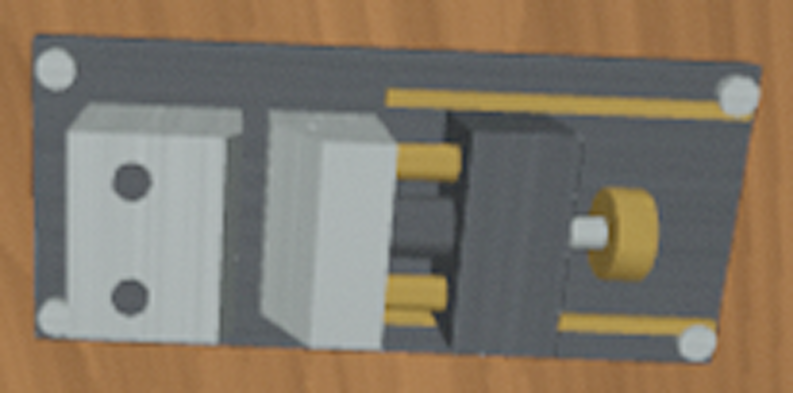

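Run:
```python
from h import *
k=calibration("wrist"); th=np.deg2rad(75.7286-90); O=np.array([588.18,-158.5])/1000-.04*np.array([np.cos(th),np.sin(th)]); print(O,th)
Rm=np.array([[np.cos(th),-np.sin(th)],[np.sin(th),np.cos(th)]])
def cl(u,v,z): 
    p=ray("wrist",(262+(u+.5)/3.85-.5,140+(v+.5)/3.85-.5),z,k)[:2]; return np.round((Rm.T@(p-O))*1000,1)
for n,u,v,z in (("spr foot near",263,312,.008),("spr foot near z26",263,312,.026),("spr foot far",269,110,.008),("spr top near",312,347,.048),("spr top far",323,143,.048),("spr top back far",395,143,.048),("fix top near",218,343,.048),("fix top far",226,137,.048),("fix top back",69,338,.048),("fix top back far",69,133,.048),("fix foot far",242,118,.040),("fix far bevel z8",242,118,.008)): print(n,cl(u,v,z))
print([np.round(proj("wrist",np.r_[O+Rm@[x,y],.008],k),1).tolist() for x,y in((-.055,.042),(.135,.042),(.135,-.042),(-.055,-.042))])
```

```text
[ 0.54941444 -0.14863939] -0.24908291886911874
spr foot near [  7.9 -31.9]
spr foot near z26 [  7.  -25.3]
spr foot far [ 6.7 25. ]
spr top near [ 18.2 -25.8]
spr top far [17.6 24.5]
spr top back far [34.1 25.2]
fix top near [ -4.7 -25.7]
fix top far [-4.8 25.1]
fix top back [-40.8 -25.8]
fix top back far [-40.8  24.6]
fix foot far [-1.1 28.2]
fix far bevel z8 [-0.4 22.6]
[[270.8, 148.9], [459.3, 156.5], [445.8, 233.7], [271.5, 227.3]]
```

The measured jaws match their known sizes, with a 0.75 mm offset along x. The rest gap is about 7.7 mm, so the 10 mm spacer should fit: about 2.3 mm yield, where 15 mm would need more than 5.6. I'll go over the rack to its middle spacer.

```bash
python3 -m creep '[[1,0.0444,-0.0146,-0.0045,0,0,0],[1,0.0444,-0.0146,-0.0045,0,0,0],[1,0.0444,-0.0146,-0.0045,0,0,0],[1,0.0444,-0.0146,-0.0045,0,0,0],[1,0.0444,-0.0146,-0.0045,0,0,0],[1,0.0444,-0.0146,-0.0045,0,0,0],[1,0.0444,-0.0146,-0.0045,0,0,0],[1,0,0,0,0,0,-7.6],[1,0,0,0,0,0,-7.6],[1,0,0,0,0,0,-7.6],[1,0,0,0,0,0,0]]'
python3 - <<'E'
from h import *
obs(); im=get_image("wrist"); cv2.imwrite("pics/w2.png",im[:,:,::-1])
d=models.search_frame("wrist","rack"); print([(np.round(x["extent"]).tolist(),round(x["conf"],2)) for x in d][:3])
for x in models.search_frame("wrist","spacer_10")[:4]:
    e=x["extent"]; print(np.round(e),round(x["conf"],2),np.round(ray("wrist",((e[0]+e[2])/2,(e[1]+e[3])/2),.088),4))
e=d[0]["extent"]; l,t,r,b=[int(v) for v in e]; l-=10;t-=15;r+=10;b+=15; print(l,t,r,b)
f=min(800/(r-l),600/(b-t)); print(f); cv2.imwrite("pics/w2c.png",cv2.resize(im[t:b,l:r,::-1],None,fx=f,fy=f,interpolation=cv2.INTER_CUBIC))
E
```

```text
t: 4.2
tool_pos: [0.5092, 0.18, 0.1837]
tool_rot: [2.003, 2.419, 0.002]
contact_force: [0.1, -0.5, -0.4]
opening: 0.0855
t 4.2 pos [0.5092 0.18   0.1837] R
 [[-0.187  0.982  0.001]
 [ 0.982  0.187  0.   ]
 [ 0.     0.001 -1.   ]] F [ 0.1 -0.5 -0.4] op 0.0855 q [ 0.2  -0.12  1.86 -0.    1.4   0.01]
[([290.0, 97.0, 357.0, 258.0], 0.86)]
[312. 165. 326. 209.] 0.69 [0.5068 0.1939 0.088 ]
[314. 212. 331. 264.] 0.59 [0.5183 0.1474 0.088 ]
[308. 114. 329. 152.] 0.56 [0.4978 0.2383 0.088 ]
279 82 366 273
3.141361256544503
```

View pics/w2c.png

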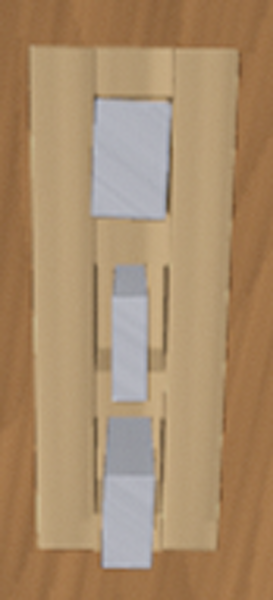

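The block shows, top to bottom, the 20 mm spacer, the 10 mm one (top face at crop (130,349), 11 px wide) and the 15 mm one.

Run:
```python
from h import *
k=calibration("wrist"); f=3.14136; o=ctrl.get_obs(); R=Ro.from_rotvec(o["tool_rot"]).as_matrix()
P=[ray("wrist",(279+(u+.5)/f-.5,82+(v+.5)/f-.5),.088,k) for u,v in((112,296),(147,297),(147,400),(112,402))]
c=np.mean(P,0); print(np.round(P,4).tolist(),c, np.linalg.norm(P[0]-P[1]),np.linalg.norm(P[1]-P[2]))
print("tool delta",np.round(R.T@(c-o["tool_pos"]),4),"dir",R.T@(P[0]+P[1]-P[2]-P[3]))
```

```text
[[0.501, 0.2026, 0.088], [0.5103, 0.2041, 0.088], [0.516, 0.1753, 0.088], [0.5064, 0.1729, 0.088]] [0.50841996 0.18872495 0.088     ] 0.009512833868607126 0.029379230649639463
tool delta [0.009  0.001  0.0953] dir [ 5.96232835e-02 -7.10224392e-05  4.37107467e-07]
```

```bash
python3 -m creep '[[1,0.009,0.001,0.01,0,0,0],[1,0,0,0.035,0,0,0],[1,0,0,0.035,0,0,0],[1,0,0,0.03,0,0,0],[1,0,0,0.0157,0,0,0],[1,0,0,0,0,0,0],[0,0,0,0,0,0,0],[0,0,0,0,0,0,0],[0,0,0,0,0,0,0],[0,0,0,0,0,0,0],[0,0,0,0,0,0,0],[0,0,0,0,0,0,0]]' 45
```

```text
t: 5.55
tool_pos: [0.5087, 0.1888, 0.0578]
tool_rot: [2.002, 2.42, 0.002]
contact_force: [0.0, 0.6, 1.7]
opening: 0.009
```

```bash
python3 -m creep '[[0,0,0,-0.02,0,0,0],[0,0,0,-0.04,0,0,0],[0,0,0,-0.045,0,0,0],[0,0,0,0,0,0,8.35],[0,0,0,0,0,0,8.35],[0,0,0,0,0,0,8.35],[0,-0.0397,0.0159,0,0,0,0],[0,-0.0397,0.0159,0,0,0,0],[0,-0.0397,0.0159,0,0,0,0],[0,-0.0397,0.0159,0,0,0,0],[0,-0.0397,0.0159,0,0,0,0],[0,-0.0397,0.0159,0,0,0,0],[0,-0.0397,0.0159,0,0,0,0],[0,-0.0397,0.0159,0,0,0,0],[0,0,0,0,0,0,0],[0,0,0,0,0,0,0]]'
python3 - <<'E'
from h import *
o=obs(); th=-.2491; R=Ro.from_rotvec(o["tool_rot"]).as_matrix(); p=np.array([.5539,-.1502,o["tool_pos"][2]])
print("delta tool",R.T@(p-o["tool_pos"]),"yaw err deg",np.rad2deg(np.arctan2(R[1,1],R[0,1])-th))
E
```

```text
t: 7.15
tool_pos: [0.5531, -0.151, 0.1617]
tool_rot: [-2.481, -1.926, 0.0]
contact_force: [0.5, -0.0, -0.2]
opening: 0.0098
t 7.15 pos [ 0.5531 -0.151   0.1617] R
 [[ 0.248  0.969 -0.001]
 [ 0.969 -0.248  0.001]
 [ 0.001 -0.001 -1.   ]] F [ 0.5 -0.  -0.2] op 0.0098 q [-0.4  -0.02  1.8   0.    1.36 -0.15]
delta tool [ 1.01181536e-03  6.01947046e-04 -4.37801466e-08] yaw err deg -0.07060678034448883
```

```bash
python3 -m creep '[[0,0.001,0.0006,0.02,0,0,0],[0,0,0,0.025,0,0,0],[0,0,0,0.013,0,0,0],[0,0,0,0,0,0,0],[0,0,0,0,0,0,0]]'
python3 - <<'E'
from h import *
obs(); im=get_image("wrist"); cv2.imwrite("pics/w3.png",im[:,:,::-1])
cv2.imwrite("pics/w3c.png",cv2.resize(im[110:310,230:430,::-1],None,fx=3,fy=3,interpolation=cv2.INTER_CUBIC))
E
```

```text
t: 7.65
tool_pos: [0.5543, -0.1489, 0.1044]
tool_rot: [-2.478, -1.93, -0.0]
contact_force: [0.6, -0.8, 0.3]
opening: 0.0093
t 7.65 pos [ 0.5543 -0.1489  0.1044] R
 [[ 0.245  0.97  -0.   ]
 [ 0.97  -0.245  0.   ]
 [ 0.    -0.    -1.   ]] F [ 0.6 -0.8  0.3] op 0.0093 q [-0.39  0.04  1.84  0.    1.26 -0.14]
```

View pics/w3c.png

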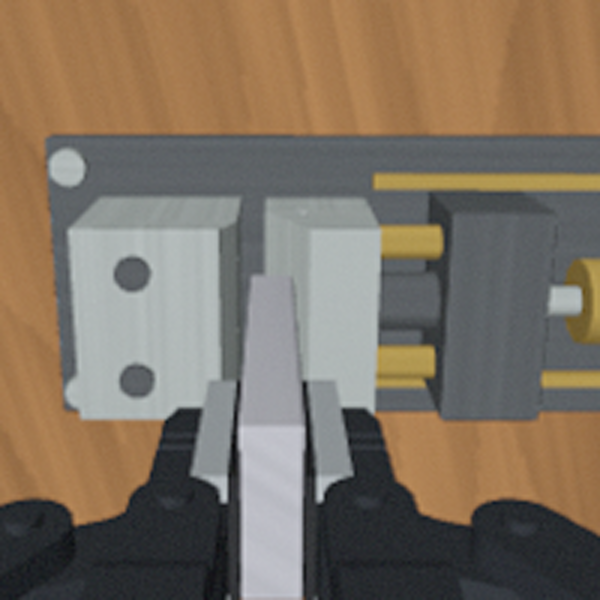

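Run:
```python
from h import *
k=calibration("wrist"); o=ctrl.get_obs(); R=Ro.from_rotvec(o["tool_rot"]).as_matrix()
def cl(u,v,z): 
    p=ray("wrist",(230+(u+.5)/3-.5,110+(v+.5)/3-.5),z,k); return np.round((R.T@(p-o["tool_pos"]))[[1,0]]*1000,1)
for n,u,v,z in (("sp bot L",252,276,.0546),("sp bot R",294,276,.0546),("sp top L",240,425,.1346),("sp top R",304,425,.1346),("fix top far",224,228,.048),("fix top near",219,412,.048),("fix back far",69,228,.048),("fix back near",80,418,.048),("fix far end foot",241,198,.02),("spr top far",312,228,.048),("spr top near",306,380,.048),("spr back far",380,228,.048),("spr foot far",265,198,.008),("spr foot far",265,198,.026)): print(n,cl(u,v,z))
```

```text
sp bot L [-3.6 14.6]
sp bot R [ 6.4 14.7]
sp top L [-3.5 15.3]
sp top R [ 5.9 15.3]
fix top far [-10.4  24.8]
fix top near [-12.4 -23.8]
fix back far [-47.8  24.7]
fix back near [-48.2 -25.5]
fix far end foot [-7.3 26.7]
spr top far [10.8 24.8]
spr top near [  9.9 -14.8]
spr back far [27.3 24.8]
spr foot far [-0.8 24.3]
spr foot far [-0.7 27.8]
```

Judged against the jaw edges at the same height, the spacer's left face stands about 4 mm off the fixed face, and lengthwise it is centred. I'll shift −3.5 mm along tool y and go down in steps, watching the force.

```bash
python3 -m creep '[[0,0,-0.0035,0,0,0,0],[0,0,0,0,0,0,0],[0,0,0,0.005,0,0,0],[0,0,0,0.005,0,0,0],[0,0,0,0.005,0,0,0],[0,0,0,0,0,0,0]]' && python3 -m creep '[[0,0,0,0.002,0,0,0],[0,0,0,0.002,0,0,0],[0,0,0,0.002,0,0,0],[0,0,0,0,0,0,0]]'
```

```text
t: 8.3
tool_pos: [0.5504, -0.1486, 0.0879]
tool_rot: [-2.479, -1.928, 0.001]
contact_force: [1.1, -0.5, -0.0]
opening: 0.0092
t: 8.7
tool_pos: [0.5505, -0.1486, 0.0827]
tool_rot: [-2.479, -1.929, 0.001]
contact_force: [0.2, -0.0, 0.5]
opening: 0.009
```

```bash
python3 -m creep '[[0,0,0,0.002,0,0,0],[0,0,0,0.002,0,0,0],[0,0,0,0,0,0,0]]' && python3 -m creep '[[0,0,0,0.002,0,0,0],[0,0,0,0.002,0,0,0],[0,0,0,0,0,0,0]]'
```

```text
t: 9.0
tool_pos: [0.5506, -0.1487, 0.0793]
tool_rot: [-2.479, -1.929, 0.001]
contact_force: [-3.7, 1.5, 3.2]
opening: 0.0094
t: 9.3
tool_pos: [0.5506, -0.1486, 0.0747]
tool_rot: [-2.479, -1.929, 0.001]
contact_force: [-2.1, 0.5, 1.6]
opening: 0.0094
```

```bash
python3 -m creep '[[0,0,0,0.002,0,0,0],[0,0,0,0.002,0,0,0],[0,0,0,0.002,0,0,0],[0,0,0,0,0,0,0]]' && python3 -m creep '[[0,0,0,0.002,0,0,0],[0,0,0,0.002,0,0,0],[0,0,0,0.002,0,0,0],[0,0,0,0,0,0,0]]'
```

```text
t: 9.7
tool_pos: [0.5505, -0.1485, 0.0683]
tool_rot: [-2.479, -1.929, 0.0]
contact_force: [-1.0, 0.2, -0.9]
opening: 0.0091
t: 10.1
tool_pos: [0.5505, -0.1486, 0.0625]
tool_rot: [-2.479, -1.929, 0.0]
contact_force: [-2.4, 0.7, -0.4]
opening: 0.0095
```

```bash
python3 -m creep '[[0,0,0,0.0015,0,0,0],[0,0,0,0.0015,0,0,0],[0,0,0,0,0,0,0]]' && python3 -m creep '[[0,0,0,0.001,0,0,0],[0,0,0,0.0005,0,0,0],[0,0,0,0,0,0,0]]'
```

```text
t: 10.4
tool_pos: [0.5506, -0.1486, 0.0597]
tool_rot: [-2.479, -1.929, 0.0]
contact_force: [-2.8, 0.5, -0.4]
opening: 0.0096
t: 10.7
tool_pos: [0.5507, -0.1487, 0.0585]
tool_rot: [-2.479, -1.929, 0.0]
contact_force: [-3.8, 1.2, 2.0]
opening: 0.0095
```

```bash
python3 -m creep '[[0,0,0,0.0007,0,0,0],[0,0,0,0,0,0,0]]' && python3 -m creep '[[0,0,0,0.0007,0,0,0],[0,0,0,0,0,0,0]]'
```

```text
t: 10.9
tool_pos: [0.5508, -0.1487, 0.0579]
tool_rot: [2.479, 1.929, -0.0]
contact_force: [-3.8, 1.5, 1.7]
opening: 0.0092
t: 11.1
tool_pos: [0.5509, -0.1487, 0.0579]
tool_rot: [-2.479, -1.929, 0.0]
contact_force: [-6.1, 1.1, 6.0]
opening: 0.0092
```

Floor contact: 6 N up, with the tool at the height expected for a seated spacer. Releasing and backing off.

```bash
python3 -m creep '[[0.35,0,0,0,0,0,0],[0.35,0,0,0,0,0,0],[0.35,0,0,0,0,0,0],[0.35,0,0,0,0,0,0],[0.35,0,0,-0.01,0,0,0],[0.35,0,0,-0.03,0,0,0],[0.35,0,0,-0.03,0,0,0],[0.35,-0.03,0,-0.03,0,0,0],[0.35,-0.03,0,0,0,0,0],[0.35,0,0,0,0,0,0],[0.35,0,0,0,0,0,0]]'
python3 - <<'E'
from h import *
obs(); im=get_image("wrist"); cv2.imwrite("pics/w4.png",im[:,:,::-1]); s=get_image("scene")
A=cv2.resize(im[90:290,240:440,::-1],None,fx=2,fy=2,interpolation=cv2.INTER_CUBIC);B=cv2.resize(s[160:260,210:310,::-1],None,fx=4,fy=4,interpolation=cv2.INTER_CUBIC)
cv2.imwrite("pics/w4c.png",np.hstack([A,B]))
for x in models.search_frame("wrist","spacer_10")[:3]: print(np.round(x["extent"]),round(x["conf"],2))
E
```

```text
t: 12.2
tool_pos: [0.536, -0.2071, 0.1577]
tool_rot: [2.481, 1.928, 0.001]
contact_force: [0.9, -0.2, -0.3]
opening: 0.0299
t 12.2 pos [ 0.536  -0.2071  0.1577] R
 [[ 0.247  0.969  0.001]
 [ 0.969 -0.247  0.   ]
 [ 0.     0.001 -1.   ]] F [ 0.9 -0.2 -0.3] op 0.0299 q [-0.5  -0.01  1.8   0.    1.35 -0.25]
[310. 113. 326. 152.] 0.74
```

View pics/w4c.png

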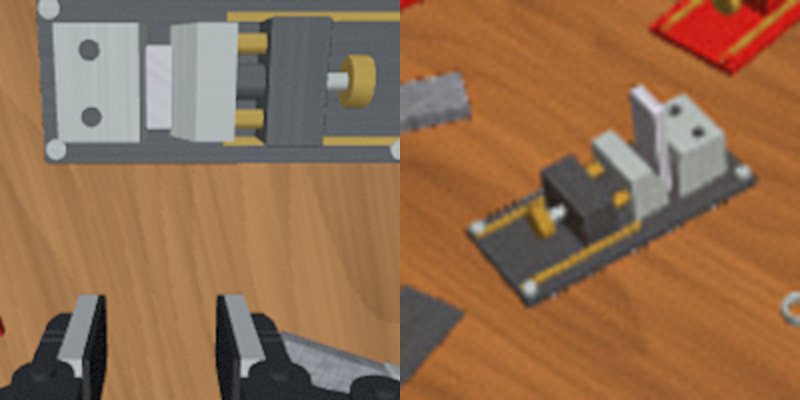

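Run:
```python
from h import *
k=calibration("wrist"); o=ctrl.get_obs(); R=Ro.from_rotvec(o["tool_rot"]).as_matrix()
def cl(u,v,z): 
    p=ray("wrist",(240+(u+.5)/2-.5,90+(v+.5)/2-.5),z,k); return np.round((R.T@(p-o["tool_pos"]))[[1,0]]*1000,1)
for n,u,v,z in (("fix front",139,24,.048),("fix front near",140,141,.048),("fix back",54,24,.048),("fix back near",58,141,.048),("sp L",146,45,.088),("sp R",172,45,.088),("sp L near",148,128,.088),("sp R near",172,128,.088),("spr back far",238,24,.048),("spr back near",235,141,.048),("spr front far",186,24,.048),("spr front near",184,141,.048)): print(n,cl(u,v,z))
```

```text
fix front [-8.2 85. ]
fix front near [-8.2 36. ]
fix back [-43.9  85. ]
fix back near [-44.6  35.9]
sp L [-4.3 75.8]
sp R [ 4.9 75.8]
sp L near [-3.7 46.4]
sp R near [ 5.1 46.4]
spr back far [33.3 85.1]
spr back near [33.9 36.1]
spr front far [11.5 85.1]
spr front near [11.3 36. ]
```

```bash
python3 -c "
from station import *
print(finish_job(), ctrl.get_obs()['t'])"
```

```text
the job is handed in; nothing more can be done
the job is handed in; nothing more can be done
```

I left the 10 mm spacer upright and released in the grey steel clamp, and handed the job in with the clock last read at 12.2 s of the 72 s. `finish_job` gives no verdict.

- **Choice:** I tried only the 10 mm spacer. The wrist camera put the rest gap at 7.0–7.7 mm, which rules out 15 and 20 mm because the jaw yields only 5.6 mm. Those two spacers were never moved from their slots.
- **Insertion:** It went down to the floor with a highest reading of about 6 N, sideways or upwards. It stopped at the height expected for a seated spacer.
- **Last checks:** In the last image the spacer lies against the fixed face within 0.5 mm and is upright. It is within 1 mm of the middle lengthwise, and the sprung jaw has been pushed back about 3 mm. The gripper was clear of everything.
- **Disagreements:** The first wrist-camera estimate of the gap position was about 3.5 mm off from the close-up view with the spacer at the mouth. I followed the close-up, and the insertion bore it out. I did not measure the grip force on the fixed jaw; I inferred it from how far the sprung jaw moved. I did not re-measure the other bench items afterwards, but the arm and spacer stayed above them on the way.

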